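# Fit the spacer bush and the splined selector lever to a gearbox shaft

### The arm

A 7-joint arm with a two-finger parallel gripper is mounted at the origin on a cart in front of the work surface, level with it; the furniture and walls round the work are solid. World frame = base frame: x ahead of the robot, y to its left, z up, the work surface at z = 0. Lengths are in m, angles in rad, forces in N, time in s.
With the tool pointing down it reaches from about 0.4 to 0.875 m from the base axis. Payload 4.4 kg.
Tool frame: the origin (TCP) lies at the very end of the fingers, on their centre line; the grasp point (between the pads) lies 19 mm behind it; z points along the fingers, y is the direction in which the jaws open and shut (so a half turn about z gives the same grasp; the last joint's range is limited). The gripper opens to 85 mm and grips with 20 to 120 N. Pads are 22 mm wide; open, the fingers measure 114 mm over their backs; the gripper's body (76 mm by 85 mm) begins 54 mm behind the grasp point. The pads swing forward as they close: fully open they stand 13 mm farther back than shut.
Start: joints at [-1.363, 0.628, 0.038, 1.517, -0.027, 0.996, -0.02], TCP at [0.176, 0.626, 0.231] pointing down, gripper open.
Joint ranges: [-3.06, 3.06], [-0.37, 2.12], [-1.25, 1.32], [0.18, 2.47], [-1.1, 4.24], [0.23, 1.98], [-2.94, 2.94]. Speed limits (rad/s): [2.57, 2.57, 3.14, 3.14, 3.14, 3.14, 3.14].

### API

Orientations are given as [roll, pitch, yaw] about the fixed x, y, z axes, in that order (R = Rz(yaw) Ry(pitch) Rx(roll)).
In Python, from workcell import arm, solver, eyes, workorder gives the robot as it stands. Calls block until the motion is done:
- arm.goto(position, orientation): joint-space move of the TCP to a pose.
- arm.move_straight(position, rotation=None, rate=0.15): straight line of the TCP; rotation=None keeps the orientation; rate is the mean speed in m/s.
- arm.set_joints(angles): joint-space move.
- arm.set_gripper(opening): finger opening in m; the grip force is fixed at half the most; returns when the fingers have stopped.
- arm.wait(seconds).
- solver.ik(position, orientation): joint angles nearest the present ones, or None.
- arm.get_obs(): the state.
- eyes.camera(name): name is "side" or "top" or "wrist"; returns a dict with "img" (384x512x3 uint8, red, green, blue), "vertical_fov" (degrees; the focal length in pixels is half the picture's height over the tangent of half this angle, whatever the lens; pixels are square), "cx", "cy" (the principal point, pixels), "world_from_camera" (4x4, takes a point from camera to world coordinates). Camera axes: x right, y down, z forward; pixel columns grow to the right and rows downward; lengths in m; the calibration is good to about 2 mm. A picture is of the moment at which its call begins. There is no depth.
A pose or a line that the arm cannot do raises arm.IKError and nothing moves.
- workorder.close_job(): hands the job in, once; it reports no verdict.
The state is a dict: "t": time; "q": joint angles; "qvel": joint speeds; "joint_torque": joint torques, N m; "tcp_pos": TCP position; "tool_rot": TCP orientation; "contact_force": force on the tool from outside, world axes, zero at the start; "ft_torque": the same for the moment, N m; "grip_width": finger opening in m.
Only numpy, scipy, OpenCV 4.12 (cv2) and the standard library are available. Lean on these libraries where they do the work, as an engineer would, in place of code of your own. Each camera call takes 0.05 s, during which the arm holds its last target.

### The job

Fit the selector lever to the gearbox: first slip the brass spacer bush, flange down, over the upright shaft until it lies flat on the cover, then push the lever's hub onto the splines until it rests fully home on the bush. Choose the spline position in which the arm points as nearly as possible towards the yellow mark on the gearbox. Leave the circuit board, the tape roll and the screwdriver where they are, and let go when done.

Things in the scene. Friction and masses are not known exactly. Their poses are not given: they have to be found in the camera images.
- gearbox: Small blue gearbox fixed to the bench, foot 132 x 116 mm (a stub sticks out 66 mm from the middle at +y); top of its round aluminium cover 60 mm above the bench. Origin: centre of its underside, z up. +x is the way the yellow mark (a stripe on the top edge and down that side) lies from the shaft: the way the lever's arm should point.
- shaft_foot (a point): Point on the cover where the upright steel shaft comes out, on the gearbox's z axis. The shaft is locked and cannot turn. Above this point: to 16 mm plain round, 30 mm diameter; to 46 mm six straight splines 60 degrees apart, 5 mm wide, 30 mm over their tips, on a 20 mm core; to 54 mm a plain nose of 20 mm diameter; to 60 mm a taper to 10 mm.
- spline_end (a point): On the shaft's axis, 46 mm above shaft_foot: the level of the upper ends of the six splines, where the plain nose begins. One spline stands up to 21 degrees to either side of the mark's direction: this angle differs each time, no reading tells it (this point's axes do not), so it must be seen or found by touch. A misaligned hub centres on the nose and rests on the spline ends.
- lever: Selector lever, about 162 mm long, 0.24 to 0.39 kg, lying flat on the 3 mm mat. Origin: bore centre on the hub's underside; z up, x along the arm. Hub: dark steel hexagon, 46 mm across flats, 24 mm high. Two flats face +y and -y: grip these; a corner points along the arm. Arm: flat bar 20 mm wide, 8 mm thick, flush with the underside. Fully home the underside is 24 mm above shaft_foot.
- hub_top (a point): Centre of the lever hub's through bore at the hub's top face, 24 mm above its underside. The bore has six grooves 60 degrees apart, one of them in the arm's direction, 33 mm across their bottoms; the lands between are 4.7 mm wide and leave 22.4 mm clear across. The hub enters the splines within about 5 degrees of the right angle and keeps that much play.
- lever_knob (a point): Middle of the red knob (25 mm diameter, top 36 mm above the lever's underside) on the arm's end, 126 mm from the bore's axis along the lever's x and 22 mm above its underside. (The magnifier lamp's head hangs 0.2 to 0.4 m above the far left of the mat where the lever lies: come in from the robot's side.)
- bush: Brass spacer bush, 0.12 to 0.2 kg, standing on its flange. Origin: centre of its underside, z up. Flange 62 mm diameter, 6 mm thick; neck above it 42 mm diameter, to 24 mm total height (grip it by the neck, from above); through bore 33 mm.
- pcb_green: Bystander: loose green circuit board, 50 x 70 x 16 mm, origin at the centre of its underside.
- masking_tape: Bystander: loose roll of masking tape lying flat, 100 mm diameter, 25 mm high, origin at the centre of its underside.
- driver_red: Bystander: loose red screwdriver, 134 mm long, lying flat, origin at the centre of its underside.
There are look-alikes about, which are no part of the job. Several things look just like the bush: the one meant starts farthest to the robot's right.

How it is judged:
By the outcome, as a careful person would: the job done as asked, in the order asked, and still so for the second after the job is handed in, with the robot touching nothing.
It also fails if it takes over 51 s, if anything falls off the work surface, if the arm or the gripper's body presses on something with over 40 N, if the wrist force passes 120 N, or if a joint passes its speed limit or range.

## Working session

There is one attempt and no reset: what is moved stays moved. The work goes in short steps, each a Python script; the robot and the scene stay as the last script left them, time stands still between calls to the robot, and variables do not carry over. Pictures are saved under pics/ and viewed, and the job is handed in when it is done.

```bash
ls; mkdir -p pics; cat > h.py <<'E'
import numpy as np, cv2
from workcell import arm, solver, eyes, workorder
def shot(name,f,crop=None,scale=1):
    c=eyes.camera(name); im=c["img"]
    o=im if crop is None else im[crop[1]:crop[3],crop[0]:crop[2]]
    o=cv2.resize(o,None,fx=scale,fy=scale,interpolation=cv2.INTER_CUBIC)
    cv2.imwrite(f"pics/{f}.png",o[:,:,::-1]); np.save(f"pics/{f}.npy",c,allow_pickle=True); return c
def load(f): return np.load(f"pics/{f}.npy",allow_pickle=True).item()
def ray(c,u,v):
    f=c["img"].shape[0]/2/np.tan(np.radians(c["vertical_fov"])/2)
    d=np.array([(u-c["cx"])/f,(v-c["cy"])/f,1.]); T=np.array(c["world_from_camera"])
    return T[:3,3],T[:3,:3]@d
def onz(c,u,v,z):
    o,d=ray(c,u,v); return o+d*(z-o[2])/d[2]
def proj(c,p):
    T=np.array(c["world_from_camera"]); f=c["img"].shape[0]/2/np.tan(np.radians(c["vertical_fov"])/2)
    q=T[:3,:3].T@(np.array(p)-T[:3,3]); return np.array([f*q[0]/q[2]+c["cx"],f*q[1]/q[2]+c["cy"]])
E
python3 - <<'E'
from h import *
np.set_printoptions(precision=3,suppress=True)
for n in("top","side","wrist"):
    c=shot(n,n+"0",scale=1.5); print(n,c["vertical_fov"],c["cx"],c["cy"],np.array(c["world_from_camera"]))
o=arm.get_obs(); print(o)
E
```

```text
pics
top 47.15225754948091 255.06589606712234 194.29877350897914 [[ 0.006 -0.995  0.099  0.393]
 [-1.    -0.005  0.01  -0.161]
 [-0.01  -0.1   -0.995  1.305]
 [ 0.     0.     0.     1.   ]]
side 48.79066739663966 254.48872749169027 195.8468806664417 [[ 0.831 -0.344  0.437 -0.041]
 [-0.556 -0.484  0.676 -1.002]
 [-0.021 -0.805 -0.593  0.842]
 [ 0.     0.     0.     1.   ]]
wrist 64.87476866741311 260.32664908944696 191.5375238832362 [[ 0.27   0.923  0.273  0.107]
 [ 0.963 -0.259 -0.078  0.644]
 [-0.002  0.284 -0.959  0.374]
 [ 0.     0.     0.     1.   ]]
{'t': 0.15, 'q': array([-1.363,  0.629,  0.038,  1.518, -0.027,  0.996, -0.02 ]), 'qvel': array([ 0.   , -0.004,  0.001, -0.002, -0.   , -0.001, -0.001]), 'joint_torque': array([  0.003, -56.38 ,   1.228, -19.365,   0.011,   0.007,  -0.   ]), 'tcp_pos': array([0.176, 0.625, 0.231]), 'tool_rot': array([-3.14 ,  0.   ,  2.868]), 'contact_force': array([-0.273, -0.677, -0.396]), 'ft_torque': array([ 0.001, -0.008, -0.047]), 'grip_width': 0.08517040021457586}
```

View pics/top0.png

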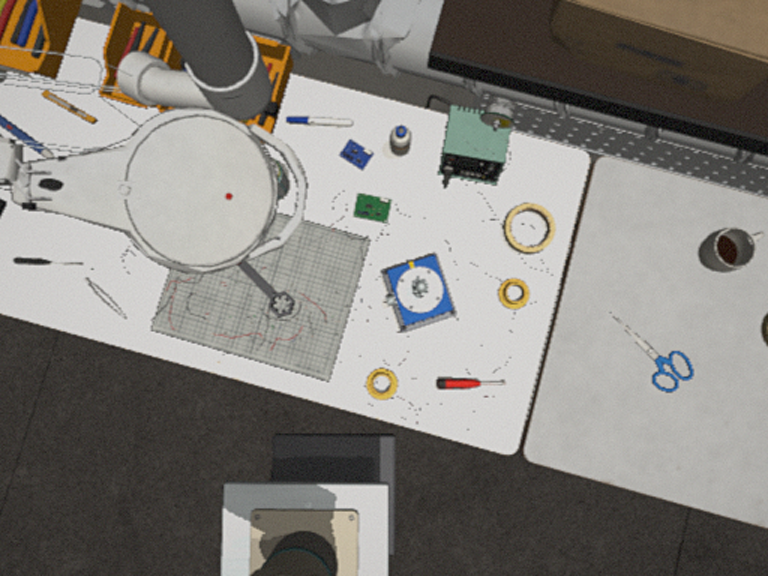

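View pics/side0.png

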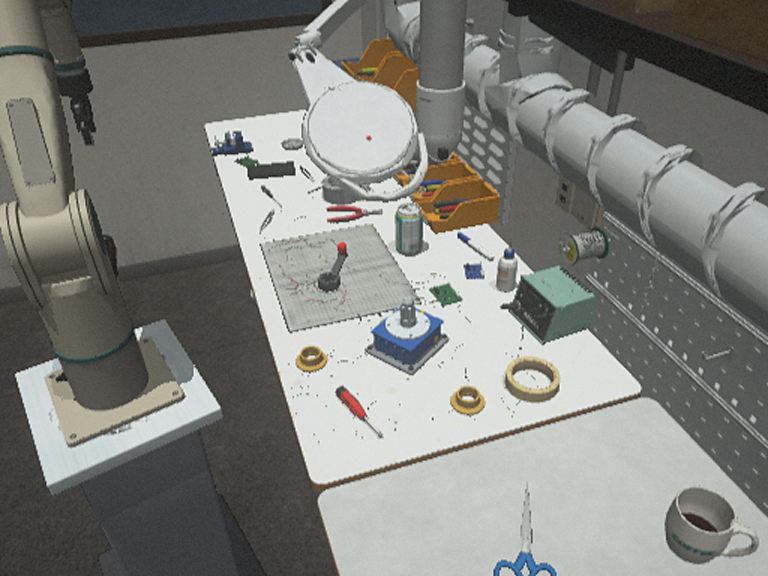

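View pics/wrist0.png

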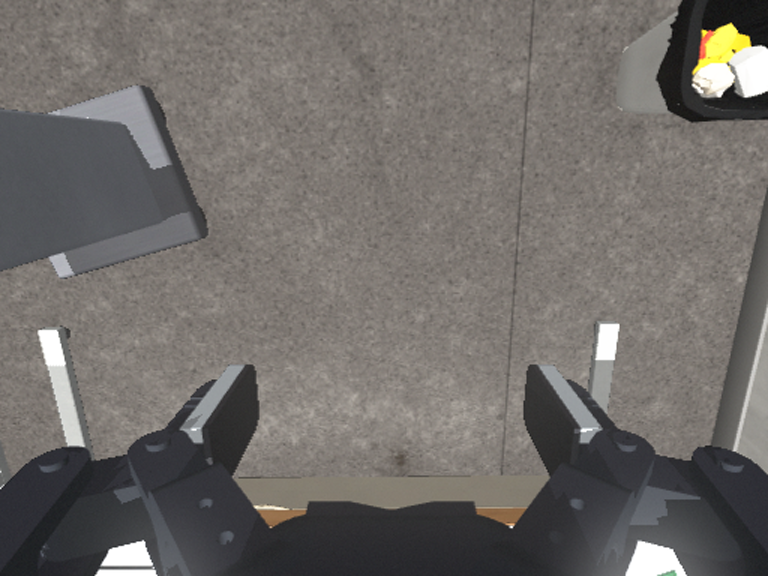

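Top view, in enlarged pixels: there are two brass bush candidates, A at (514,293) and B at (381,383). The wider pale ring at (528,228) is the masking tape, and something brownish is cut off at the right edge at (766,330). I'll check these with enlarged crops.

```bash
python3 - <<'E'
from h import *
np.set_printoptions(precision=3,suppress=True)
c=load("top0"); im=c["img"]
def cr(x0,y0,x1,y1,s): return cv2.resize(im[y0:y1,x0:x1],(s,s),interpolation=cv2.INTER_CUBIC)
a=cr(312,165,372,225,380);b=cr(452,180,512,240,380)
cv2.imwrite("pics/cand.png",np.hstack([a,b])[:,:,::-1])
a=cr(252,165,312,225,500)
cv2.imwrite("pics/gb.png",a[:,:,::-1])
cs=load("side0"); d=cs["img"]; 
cv2.imwrite("pics/sidecrop.png",cv2.resize(d[190:290,180:380],None,fx=4,fy=4,interpolation=cv2.INTER_CUBIC)[:,:,::-1])
for n,u,v,z in[("A",514,293,.024),("B",381,383,.024),("edge",766,330,.05),("gb",419,288,.12),("hub",282,304,.027)]:
    print(n,onz(c,u/1.5,v/1.5,z))
E
```

```text
A [ 0.519 -0.403  0.024]
B [ 0.344 -0.146  0.024]
edge [ 0.449 -0.873  0.05 ]
gb [ 0.518 -0.214  0.12 ]
hub [0.495 0.048 0.027]
```

View pics/cand.png

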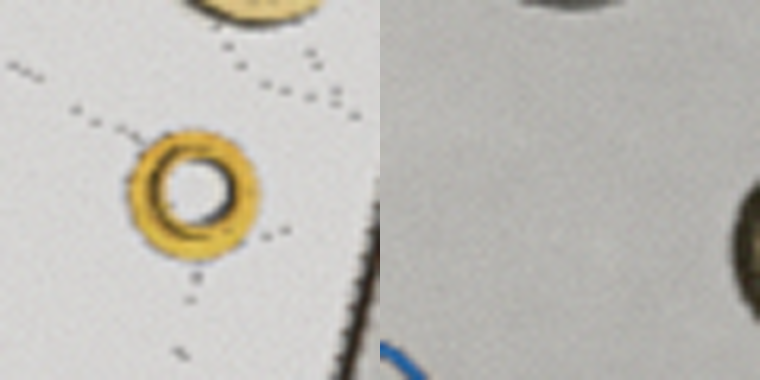

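View pics/gb.png

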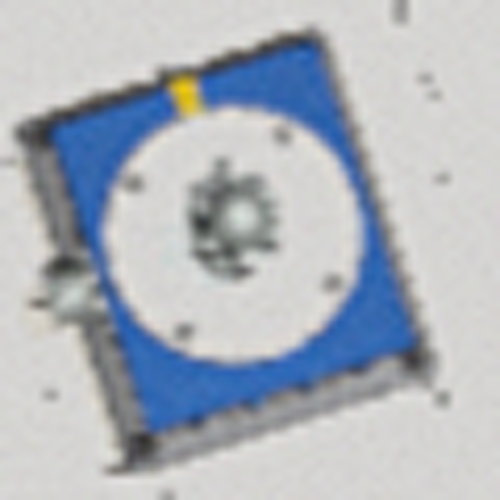

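View pics/sidecrop.png

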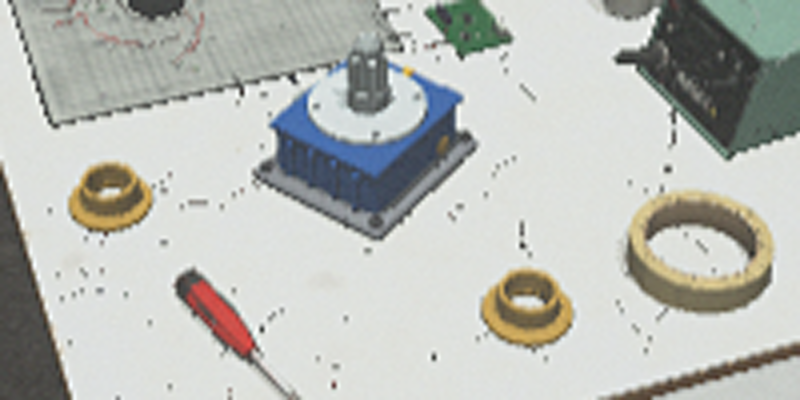

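A at (514,293) is the right bush. It has the brass flange and neck shape and, at y=-0.40, is farthest right; B is at y=-0.15. The thing at the image edge is dark and not a bush. Next I'll triangulate the lamp and mark and check reachable poses.

```bash
cat >> h.py <<'E'
def tri(c1,p1,c2,p2):
    o1,d1=ray(c1,*p1);o2,d2=ray(c2,*p2)
    A=np.stack([d1,-d2],1);s=np.linalg.lstsq(A,o2-o1,rcond=None)[0]
    a=o1+s[0]*d1;b=o2+s[1]*d2; return (a+b)/2,np.linalg.norm(a-b)
PI=np.pi
np.set_printoptions(precision=4,suppress=True)
E
python3 - <<'E'
from h import *
t=load("top0");s=load("side0")
print("lamp dot",tri(t,(229/1.5,196/1.5),s,(369/1.5,138/1.5)))
for e in[(305/1.5,190/1.5),(240/1.5,270/1.5)]:
  print("lamp edge",onz(t,*e,.3))
m=(252+185*60/500,165+92*60/500);cc=(252+233*60/500,165+232*60/500)
a=onz(t,*m,.055);b=onz(t,*cc,.06);print(a,b,np.degrees(np.arctan2(*(a-b)[[1,0]])))
for p,yaw in[((.12,.41,.25),2.868),((.515,-.403,.12),0),((.515,-.403,.12),PI),((.515,-.403,.12),1.),((.515,-.214,.2),0),((.515,-.214,.2),PI),((.515,-.214,.2),.9),((.495,.048,.1),.75),((.495,.048,.1),-2.39)]:
  print(p,yaw,solver.ik(np.array(p),[PI,0,yaw]))
E
```

```text
lamp dot (array([0.6405, 0.0873, 0.3075]), np.float64(0.0018109896934319176))
lamp edge [ 0.6515 -0.0287  0.3   ]
lamp edge [0.5255 0.0692 0.3   ]
[ 0.5708 -0.2025  0.055 ] [ 0.522  -0.2188  0.06  ] 18.450220420150174
(0.12, 0.41, 0.25) 2.868 [-1.3811  0.2873  0.0374  2.0783 -0.0151  0.7763 -0.0372]
(0.515, -0.403, 0.12) 0 [ 0.302   0.8331  0.5705  1.6138 -0.5546  0.8617 -0.4779]
(0.515, -0.403, 0.12) 3.141592653589793 [ 0.5957  0.7599  0.0435  1.6042 -0.0427  0.7784  2.2284]
(0.515, -0.403, 0.12) 1.0 [ 0.2959  0.8363  0.5826  1.614  -0.5659  0.8657  0.5314]
(0.515, -0.214, 0.2) 0 [-0.248   0.7505  1.0148  1.8299 -0.7558  1.0059 -0.4851]
(0.515, -0.214, 0.2) 3.141592653589793 [ 0.1921  0.5437  0.2291  1.8181 -0.1648  0.7983  2.0754]
(0.515, -0.214, 0.2) 0.9 [-0.1942  0.6958  0.8919  1.8286 -0.6624  0.946   0.3234]
(0.495, 0.048, 0.1) 0.75 [-0.4625  0.6714  0.4677  2.0643 -0.5817  0.5357 -0.3921]
(0.495, 0.048, 0.1) -2.39 [ 0.0024  0.6275 -0.2286  2.0512  0.2853  0.4924  1.8857]
```

```bash
python3 - <<'E'
from h import *
arm.set_joints([-1.3811,0.2873,0.0374,2.0783,-0.0151,0.7763,-0.0372])
print(arm.get_obs()["t"])
q=solver.ik([.40,-.17,.25],[PI,0,PI]);print(q)
arm.goto([.40,-.17,.25],[PI,0,PI]);print(arm.get_obs()["t"])
arm.goto([.521,-.216,.21],[PI,0,PI]);o=arm.get_obs();print(o["t"],o["tcp_pos"],o["tool_rot"])
c=shot("wrist","w1",scale=1.5)
E
```

```text
1.0417
[-0.2187  0.3744  0.7541  2.0739 -0.3496  0.8199  2.3143]
3.3417
3.9417 [ 0.5206 -0.2156  0.2093] [ 3.1412 -0.0021 -3.1411]
```

View pics/w1.png

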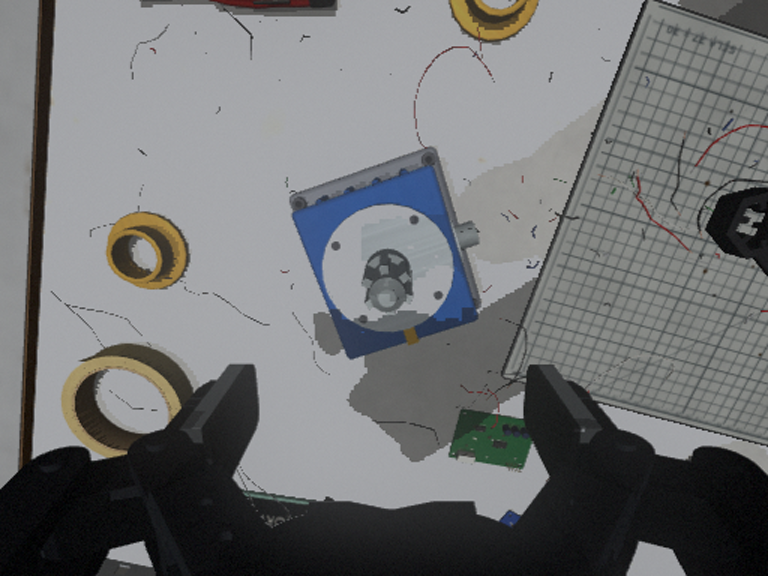

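The wrist view shows the shaft nose at about (388,292) in enlarged pixels, the mark at (411,336), and bush A at (147,250). I'll enlarge the shaft to read the splines.

```bash
python3 - <<'E'
from h import *
c=load("w1"); im=c["img"]
o=cv2.resize(im[95:245,185:325],(700,600*150//140*140//150),interpolation=cv2.INTER_CUBIC)
o=cv2.resize(im[150:220,220:300],None,fx=9,fy=8.5,interpolation=cv2.INTER_CUBIC)
o=cv2.resize(im[150:220,220:300],None,fx=8.5,fy=8.5,interpolation=cv2.INTER_CUBIC)
cv2.imwrite("pics/w1sh.png",o[:,:,::-1])
hsv=cv2.cvtColor(im,cv2.COLOR_RGB2HSV)
m=cv2.inRange(hsv,(18,120,90),(32,255,255))
n,l,st,ce=cv2.connectedComponentsWithStats(m)
for i in range(1,n):
  if st[i,4]>15: print(st[i],ce[i])
for p,z in[((388/1.5,292/1.5),.117)]: print(onz(c,*p,z))
E
```

```text
[300   0  59  27 812] [328.3239  12.1564]
[  71  142   53   51 1070] [ 99.1168 164.4514]
[269 218  10  12  68] [273.6176 223.75  ]
[ 0.5211 -0.2176  0.117 ]
```

View pics/w1sh.png

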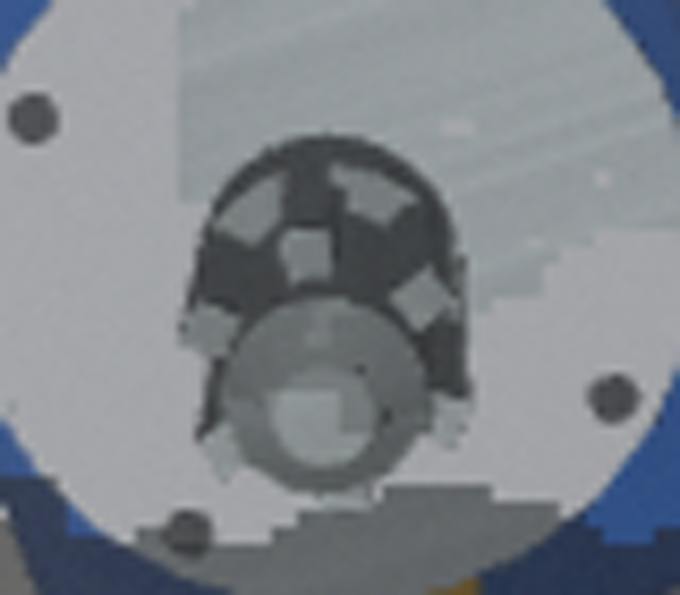

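```bash
python3 - <<'E'
from h import *
c=load("w1"); im=c["img"]
P=[(307,255),(425,297),(455,415),(345,497),(220,455),(210,328)]
W=np.array([onz(c,220+x/8.5-.44,150+y/8.5-.44,.106)[:2] for x,y in P])
C=W.mean(0);d=W-C
print("centre",C,"r",np.linalg.norm(d,axis=1),"ang",np.degrees(np.arctan2(d[:,1],d[:,0])))
a=np.degrees(np.arctan2(d[:,1],d[:,0])); print("phase",(np.degrees(np.angle(np.mean(np.exp(1j*np.radians(a*6)))))/6))
# blue box top edges
hsv=cv2.cvtColor(im,cv2.COLOR_RGB2HSV)
# screws
S=[onz(c,220+x/8.5-.44,150+y/8.5-.44,.06)[:2] for x,y in[(33,118),(613,397),(188,530)]]
print("screws",np.array(S),"diag mid",(S[0]+S[1])/2, np.degrees(np.arctan2(*(S[1]-S[0])[::-1])),np.linalg.norm(S[1]-S[0]))
for z in(.05,.055,.06):
  m=onz(c,273.6,222,z)[:2];v=m-C;print("mark",z,m,np.degrees(np.arctan2(v[1],v[0])),np.linalg.norm(v))
E
```

```text
centre [ 0.5236 -0.2182] r [0.0126 0.0127 0.0136 0.013  0.0137 0.0127] ang [-171.0623  129.8352   72.0846    7.9776  -52.1656 -112.9301]
phase 8.949756865456822
screws [[ 0.5064 -0.2525]
 [ 0.5402 -0.1844]
 [ 0.5571 -0.2354]] diag mid [ 0.5233 -0.2184] 63.61866822022885 0.0759690593946071
mark 0.05 [ 0.5723 -0.2019] 18.524547808811867 0.05133247945352432
mark 0.055 [ 0.5703 -0.2021] 19.00963030285216 0.049329476059858435
mark 0.06 [ 0.5682 -0.2024] 19.53573167099205 0.047330307621941785
```

Shaft axis is at (0.5235, -0.2183). The mark lies at about 18.8° and the nearest spline at about 9.0°, so the lever yaw target is 9°. Next is the bush, seen from the same relative height.

```bash
python3 - <<'E'
from h import *
arm.goto([.519,-.403,.128],[PI,0,PI]);o=arm.get_obs();print(o["t"],o["tcp_pos"],o["tool_rot"])
c=shot("wrist","w2",scale=1.5); im=c["img"]
o=cv2.resize(im[130:250,190:330],None,fx=5,fy=5,interpolation=cv2.INTER_CUBIC)
cv2.imwrite("pics/w2c.png",o[:,:,::-1])
E
```

```text
4.825 [ 0.5199 -0.4012  0.1288] [ 3.14    0.0013 -3.1404]
```

View pics/w2c.png

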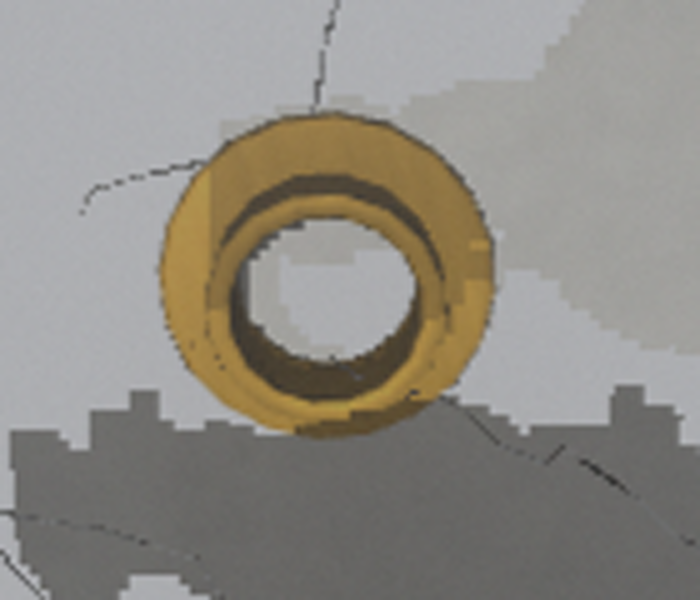

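View pics/w2.png

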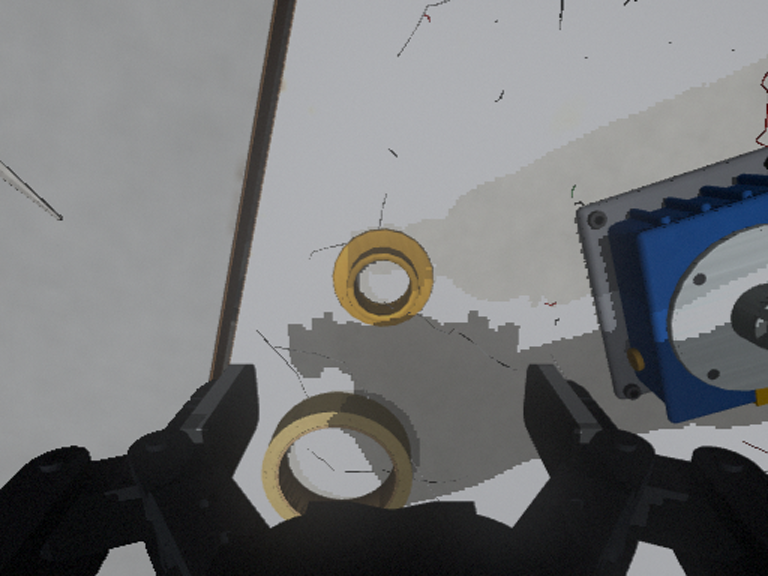

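```bash
python3 - <<'E'
from h import *
c=load("w2")
f=lambda x,y,z:onz(c,190+x/5-.4,130+y/5-.4,z)
print("bore",f(325,308.5,.024),"flange",f(327.5,275,.006), "fl diam",f(495,275,.006)-f(160,275,.006),"bore d",f(418,308,.024)-f(232,308,.024))
o=arm.get_obs();print(o["t"],o["tcp_pos"],o["contact_force"])
E
```

```text
bore [ 0.5216 -0.4066  0.024 ] flange [ 0.5205 -0.4064  0.006 ] fl diam [-0.      0.0611  0.    ] bore d [-0.      0.0318  0.    ]
4.875 [ 0.5205 -0.4006  0.1289] [ 0.1585  0.7037 -0.4348]
```

```bash
cat >> h.py <<'E'
def fine(p,rot,rate=.15,n=3,tol=.0005):
    p=np.array(p,float);cmd=p.copy()
    for i in range(n):
        arm.move_straight(cmd,rot,rate=rate if i==0 else .05);arm.wait(.1)
        e=p-arm.get_obs()["tcp_pos"]
        if np.abs(e).max()<tol: break
        cmd=cmd+e
    return cmd,e
def st():
    o=arm.get_obs();print(round(o["t"],2),o["tcp_pos"],o["tool_rot"],"F",o["contact_force"],"T",o["ft_torque"],"w",round(o["grip_width"],4))
    return o
E
python3 - <<'E'
from h import *
r=[PI,0,PI]
print(fine([.521,-.4065,.05],r,.2)); st()
arm.move_straight([.521,-.4065,.008],r,rate=.12); arm.wait(.1);st()
E
```

```text
(array([ 0.5208, -0.4064,  0.0495]), array([ 0.0001, -0.0001,  0.0005]))
6.22 [ 0.5209 -0.4064  0.0495] [ 3.1416 -0.     -3.1415] F [1.4242 1.0799 0.4624] T [ 0.0069 -0.0079 -0.0142] w 0.0853
6.82 [ 0.5213 -0.4071  0.0086] [-3.1406  0.0007  3.1415] F [ 0.4628 -0.4415  0.4758] T [-0.0072 -0.0215 -0.0091] w 0.0853
```

```bash
python3 - <<'E'
from h import *
r=[PI,0,PI]
arm.set_gripper(.03);st()
arm.move_straight([.521,-.4065,.10],r,rate=.15); arm.wait(.1);st()
c=shot("wrist","w3",scale=1.5);c=shot("side","s3",scale=1.5)
E
```

```text
7.32 [ 0.5213 -0.4066  0.009 ] [ 3.1416  0.0007 -3.1414] F [-0.8738  2.228   5.4497] T [0.2726 0.183  0.0837] w 0.0397
8.18 [ 0.5203 -0.4056  0.0985] [ 3.1398 -0.002  -3.1415] F [ 0.5654 -0.0957 -2.0629] T [-0.0439  0.0133 -0.0061] w 0.0396
```

View pics/w3.png

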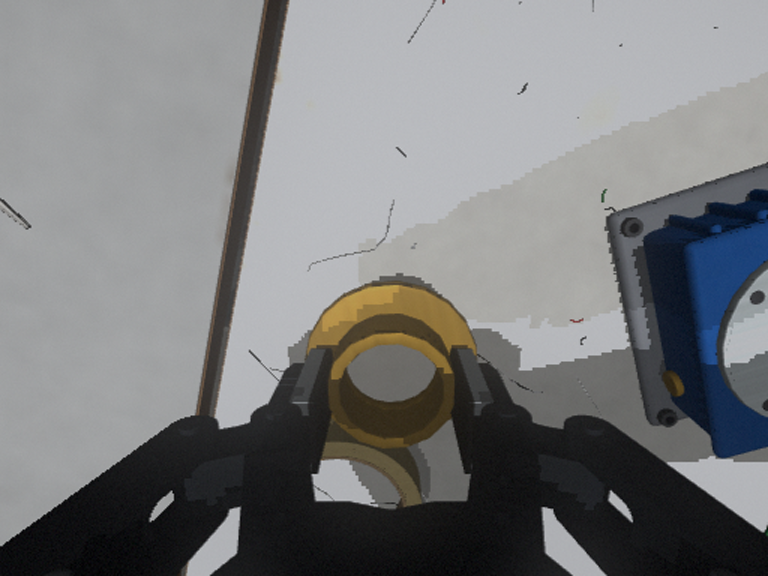

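View pics/s3.png

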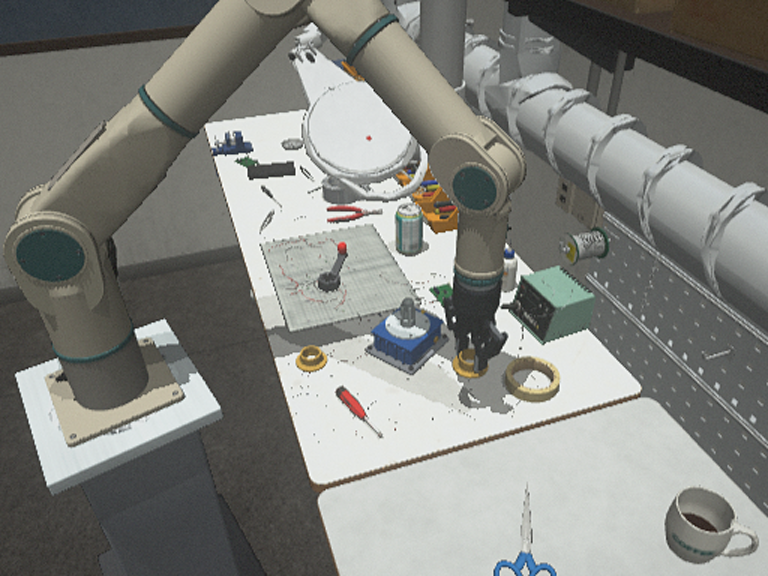

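```bash
python3 - <<'E'
from h import *
c=load("w3");im=c["img"]
cv2.imwrite("pics/w3c.png",cv2.resize(im[180:310,190:330],None,fx=5,fy=4.6,interpolation=cv2.INTER_CUBIC)[:,:,::-1])
for x,y in [(391,382),(391,385)]:
  print(onz(c,x/1.5,y/1.5,.1139))
E
```

```text
[ 0.5175 -0.4063  0.1139]
[ 0.5186 -0.4063  0.1139]
```

View pics/w3c.png

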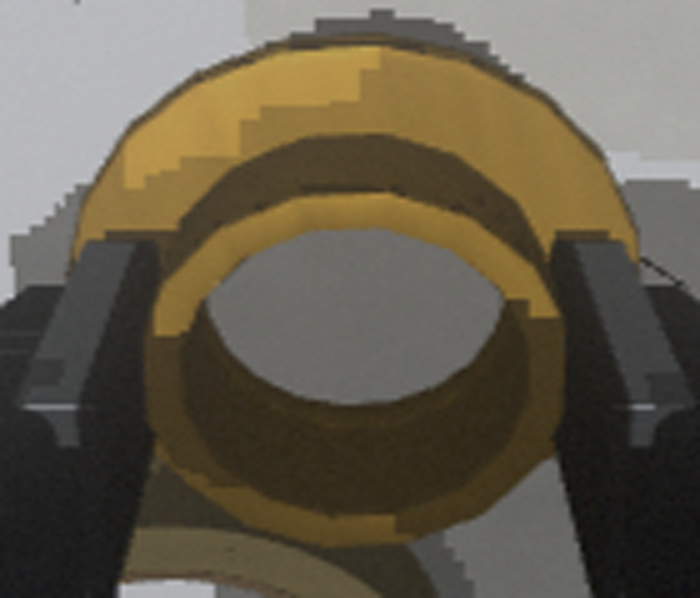

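```bash
python3 - <<'E'
from h import *
c=load("w3")
f=lambda x,y:onz(c,190+x/5-.4,180+y/4.6-.4,.1139)
for y0,y1 in((228,515),(192,545)):
  a,b=f(356,y0),f(356,y1);print(a[0],b[0],"mid",(a+b)/2,"diam",b[0]-a[0])
print(f(182,371),f(530,371))
c=load("w2")
f=lambda x,y,z:onz(c,190+x/5-.4,130+y/5-.4,z)
print((f(325,215,.024)+f(325,402,.024))/2,(f(327,112,.006)+f(327,438,.006))/2)
E
```

```text
0.5045607645857699 0.5375861328046918 mid [ 0.5211 -0.4062  0.1139] diam 0.03302536821892188
0.500709713288603 0.5412965309922115 mid [ 0.521  -0.4062  0.1139] diam 0.0405868177036085
[ 0.5205 -0.4227  0.1139] [ 0.5205 -0.3897  0.1139]
[ 0.5219 -0.4066  0.024 ] [ 0.5215 -0.4065  0.006 ]
```

```bash
python3 - <<'E'
from h import *
r=[PI,0,PI]
arm.move_straight([.521,-.4065,.16],r,rate=.25)
arm.move_straight([.5229,-.2179,.16],r,rate=.25)
print(fine([.5229,-.2179,.14],r,.1,tol=.0004)); st()
c=shot("wrist","w4",scale=1.5);im=c["img"]
cv2.imwrite("pics/w4c.png",cv2.resize(im[180:310,190:330],None,fx=5,fy=4.6,interpolation=cv2.INTER_CUBIC)[:,:,::-1])
E
```

```text
(array([ 0.5227, -0.218 ,  0.1398]), array([0.0002, 0.    , 0.0002]))
10.73 [ 0.5227 -0.2179  0.1398] [ 3.1416  0.     -3.1416] F [-0.4018  0.0886 -2.427 ] T [ 0.0551 -0.0112 -0.0127] w 0.0397
```

View pics/w4c.png

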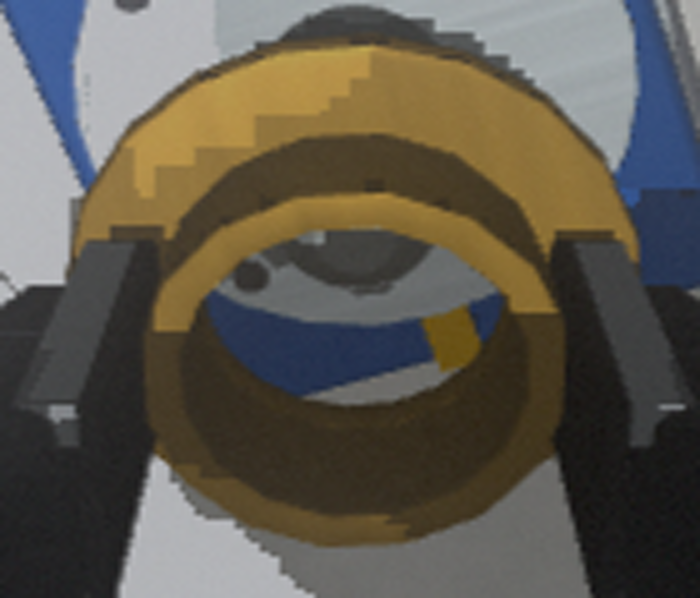

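The shaft nose shows through the bore, centred left to right at (355,265). I'll lower the bush in steps with force checks.

```bash
python3 - <<'E'
from h import *
r=[PI,0,PI]
for z in [.125,.114,.106,.098,.09,.082,.076,.0725,.070]:
    arm.move_straight([.5228,-.218,z],r,rate=.07)
    o=st()
    if np.linalg.norm(o["contact_force"]-[0,0,-2.2])>8: print("contact");break
E
```

```text
11.14 [ 0.5222 -0.2177  0.1242] [ 3.141  -0.0016  3.1415] F [ 0.4815 -1.3739 -2.0969] T [-0.0393  0.0042  0.0205] w 0.0397
11.45 [ 0.5224 -0.2178  0.1134] [ 3.1411 -0.0011  3.1415] F [-0.0727 -0.6262 -1.2316] T [0.0209 0.0084 0.0019] w 0.0399
11.72 [ 0.5225 -0.2178  0.1055] [ 3.1412 -0.0008 -3.1416] F [ 0.0894 -0.9523 -1.6015] T [-0.0499 -0.0024 -0.0079] w 0.0397
11.98 [ 0.5225 -0.2178  0.0975] [ 3.1412 -0.0009  3.1415] F [ 0.6157  0.4454 -1.2752] T [-0.057   0.009  -0.0113] w 0.0398
12.25 [ 0.5225 -0.2179  0.0895] [ 3.1413 -0.0008  3.1415] F [ 0.2051  0.8052 -1.261 ] T [ 0.0001  0.009  -0.0197] w 0.0399
12.52 [ 0.5225 -0.2178  0.0815] [ 3.1413 -0.0008  3.1416] F [ 0.4382 -0.014  -2.0286] T [-0.0431  0.0236  0.0427] w 0.0401
12.77 [ 0.5226 -0.2179  0.0756] [ 3.1413 -0.0006 -3.1416] F [-0.6371  0.3682 -1.3905] T [-0.0234  0.0059 -0.0603] w 0.0394
13.02 [ 0.5227 -0.218   0.0723] [ 3.1415 -0.0003 -3.1416] F [-0.2562 -0.0421 -0.9581] T [-0.0381 -0.0391 -0.0029] w 0.0399
13.27 [ 0.5227 -0.218   0.0699] [ 3.1415 -0.0002  3.1416] F [ 0.0143  0.0955 -1.2179] T [ 0.0534 -0.0138 -0.0184] w 0.0402
```

```bash
python3 - <<'E'
from h import *
r=[PI,0,PI]
for z in [.0688,.068]:
    arm.move_straight([.5228,-.218,z],r,rate=.05)
    o=st()
    if o["contact_force"][2]>3: break
arm.set_gripper(.085);st()
arm.move_straight([.5228,-.218,.19],r,rate=.25)
st()
c=shot("wrist","w5",scale=1.5);c=shot("side","s5",scale=1.5)
im=c["img"];cv2.imwrite("pics/s5c.png",cv2.resize(im[185:260,230:330],None,fx=7,fy=7,interpolation=cv2.INTER_CUBIC)[:,:,::-1])
E
```

```text
13.52 [ 0.523  -0.2181  0.069 ] [-3.1414  0.0005  3.1415] F [ 0.4859 -0.6918  0.699 ] T [0.0501 0.0165 0.0071] w 0.0397
13.77 [ 0.523  -0.2181  0.069 ] [3.1414 0.0009 3.1415] F [-1.0009  2.0383  7.5424] T [0.2443 0.2951 0.0058] w 0.0393
14.28 [ 0.5227 -0.218   0.0679] [-3.1416 -0.0002 -3.1415] F [-0.055  -0.0679 -0.375 ] T [-0.0087 -0.0001 -0.0306] w 0.0849
14.93 [ 0.5226 -0.2175  0.1897] [ 3.1409 -0.0002 -3.1413] F [ 0.0359  0.9495 -0.1847] T [ 0.0038  0.0329 -0.0052] w 0.0849
```

View pics/w5.png

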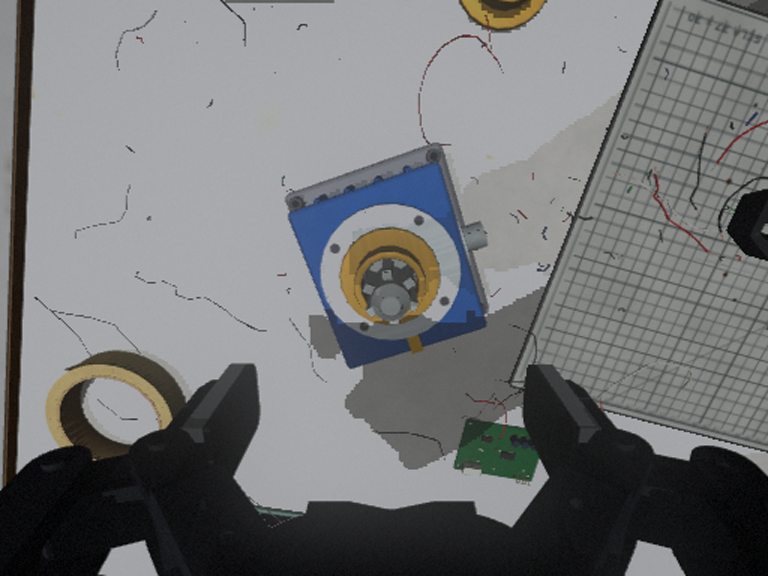

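View pics/s5c.png

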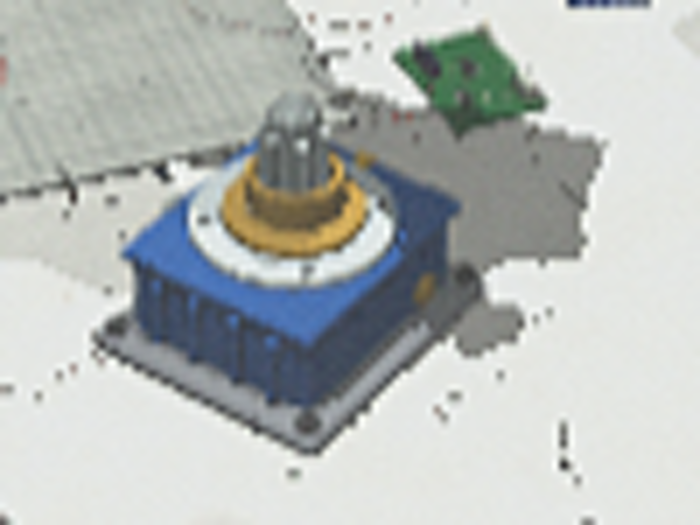

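The bush lies flat on the cover. Next is the lever. I'll come in from the robot's side, tilted about the jaw axis to keep clear of the lamp.

```bash
python3 - <<'E'
from h import *
r=[PI,.3,-2.39]
arm.goto([.42,-.06,.19],r);st()
arm.goto([.475,.028,.13],r);st()
c=shot("wrist","w6",scale=1.5);c=shot("side","s6",scale=1.5)
E
```

```text
15.97 [ 0.4208 -0.061   0.1898] [-3.1414  0.3    -2.3926] F [0.7852 0.0709 0.714 ] T [-0.2554  0.2235  0.0084] w 0.0847
17.48 [0.475  0.0277 0.1296] [ 3.1414  0.2991 -2.3906] F [-0.2037 -0.3657 -0.582 ] T [-0.2214  0.2337 -0.018 ] w 0.0855
```

View pics/w6.png

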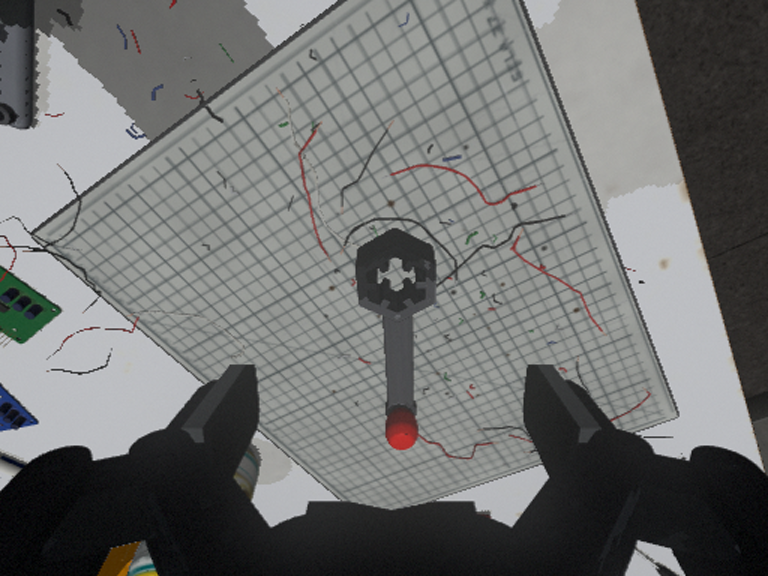

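View pics/s6.png

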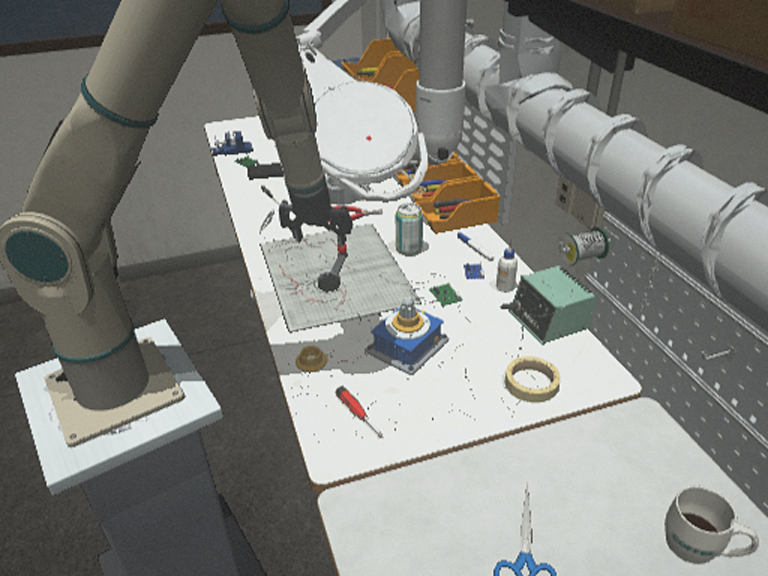

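```bash
python3 - <<'E'
from h import *
c=load("w6");im=c["img"]
cv2.imwrite("pics/w6c.png",cv2.resize(im[145:220,225:305],None,fx=8,fy=8,interpolation=cv2.INTER_CUBIC)[:,:,::-1])
hsv=cv2.cvtColor(im,cv2.COLOR_RGB2HSV)
m=cv2.inRange(hsv,(0,150,80),(6,255,255))|cv2.inRange(hsv,(174,150,80),(180,255,255))
n,l,s,ce=cv2.connectedComponentsWithStats(m)
i=1+np.argmax(s[1:,4]);print(s[i],ce[i],onz(c,*ce[i],.025))
E
```

```text
[258 282  20  18 269] [267.3011 290.6059] [0.5937 0.1478 0.025 ]
```

View pics/w6c.png

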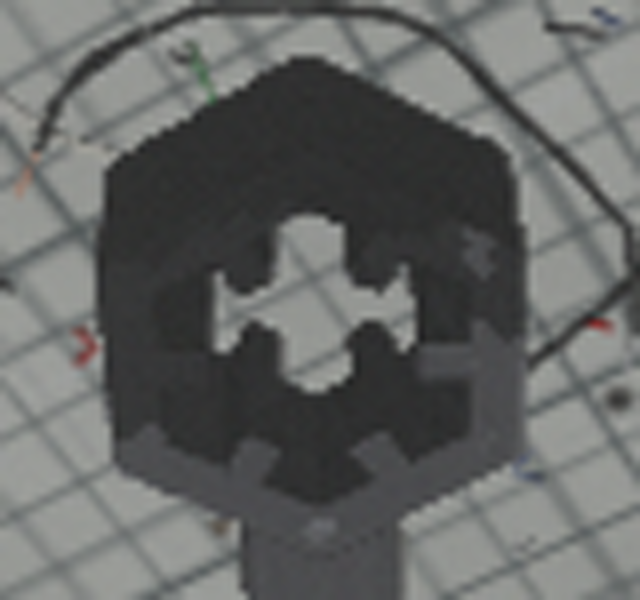

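```bash
python3 - <<'E'
from h import *
c=load("w6");im=c["img"]
g=np.clip((im[145:220,225:305].astype(float)-25)*4,0,255).astype(np.uint8)
cv2.imwrite("pics/w6d.png",cv2.resize(g,None,fx=8,fy=8,interpolation=cv2.INTER_CUBIC)[:,:,::-1])
E
```

```text
(no output)
```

View pics/w6d.png

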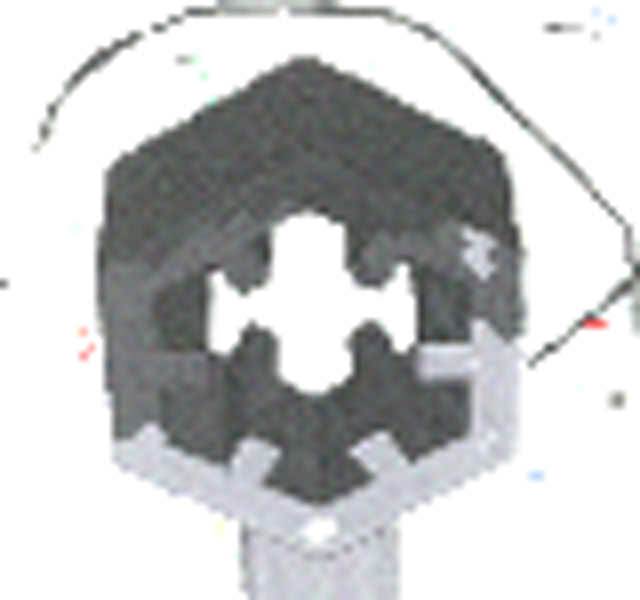

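```bash
python3 - <<'E'
from h import *
c=load("w6")
f=lambda p,z=.027:onz(c,225+p[0]/8-.44,145+p[1]/8-.44,z)[:2]
P=dict(b=(320,545),bl=(115,468),br=(525,455),ul=(98,270),ur=(522,245),t=(308,162))
W={k:f(v) for k,v in P.items()}
for a,b in(("b","t"),("bl","ur"),("br","ul")):
  d=W[a]-W[b];print(a,b,(W[a]+W[b])/2,np.linalg.norm(d),np.degrees(np.arctan2(d[1],d[0])))
C=sum(W.values())/6;print("C",C)
for v in((305,57),(107,165),(505,152)):print("under",f(v,.003),np.linalg.norm(f(v,.003)-C))
k=np.array([.5937,.1478])
k=onz(c,267.3,290.6,.025)[:2];d=k-C;print(np.degrees(np.arctan2(d[1],d[0])),np.linalg.norm(d))
s=load("s6");t=load("top0")
E
```

```text
b t [0.4973 0.0514] 0.049459465913673936 44.89340232707609
bl ur [0.4971 0.0509] 0.05233255621075149 -13.66402094659813
br ul [0.4972 0.0517] 0.05215120304495095 105.64584132205454
C [0.4972 0.0513]
under [0.4798 0.0338] 0.024729967602212796
under [0.505  0.0266] 0.025938163440478817
under [0.473  0.0585] 0.02526423067284861
45.0179858763707 0.13643573885121127
```

```bash
python3 - <<'E'
from h import *
yaw=np.radians(45.2);d=np.array([np.cos(yaw),np.sin(yaw),0]);r=[PI,.3,yaw-PI]
T=np.array([.4972,.0513,.010])+.0016*d
z=np.sin(.3)*d-np.array([0,0,np.cos(.3)])
print(fine(T-.06*z,r,.12));st()
print(fine(T,r,.12));o=st()
c=shot("wrist","w7",scale=1.5)
E
```

```text
(array([0.4856, 0.04  , 0.0668]), array([ 0.0001, -0.    ,  0.0004]))
18.73 [0.4857 0.0399 0.067 ] [-3.1413  0.3002 -2.3528] F [-0.3976  0.8656 -0.3006] T [-0.177   0.2287 -0.0261] w 0.0849
(array([0.4981, 0.0526, 0.0093]), array([ 0.0001, -0.0001,  0.0005]))
19.82 [0.4983 0.0526 0.0095] [-3.1411  0.3001 -2.3525] F [-0.0681  0.4099  0.3566] T [-0.2337  0.2589  0.0496] w 0.085
```

View pics/w7.png

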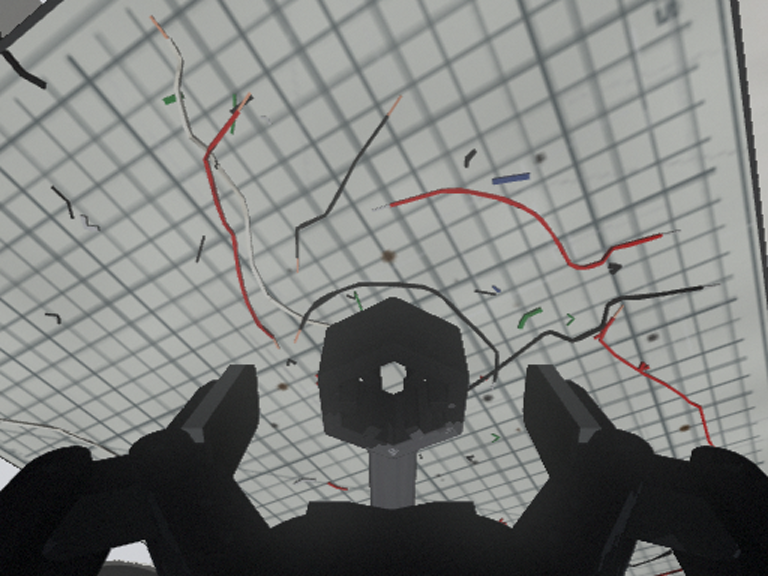

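```bash
python3 - <<'E'
from h import *
yaw=np.radians(45.2);r=[PI,.3,yaw-PI]
arm.set_gripper(.03);st()
arm.move_straight([.4905,.0448,.07],r,rate=.15);st()
arm.move_straight([.43,-.06,.16],r,rate=.2);st()
arm.goto([.43,-.10,.18],[PI,0,yaw-PI]);arm.wait(.2);st()
c=shot("wrist","w8",scale=1.5);c=shot("side","s8",scale=1.5)
E
```

```text
20.34 [0.498  0.0527 0.0096] [-3.1414  0.3002 -2.3522] F [-2.2975 -1.8229  5.1336] T [-0.2231  0.2853  0.032 ] w 0.0447
20.91 [0.4902 0.0442 0.0696] [-3.1412  0.2989 -2.3532] F [-0.4127 -0.0528 -4.1768] T [-0.4505  0.4325  0.0084] w 0.0448
21.81 [ 0.4299 -0.0596  0.1594] [ 3.1405  0.3003 -2.3528] F [ 0.7117 -0.4748 -2.9181] T [-0.425   0.4466  0.0376] w 0.0448
22.48 [ 0.4285 -0.1002  0.179 ] [ 3.1399 -0.0009 -2.3527] F [ 0.032  -0.0133 -3.5562] T [0.0159 0.0644 0.0243] w 0.0444
```

View pics/w8.png

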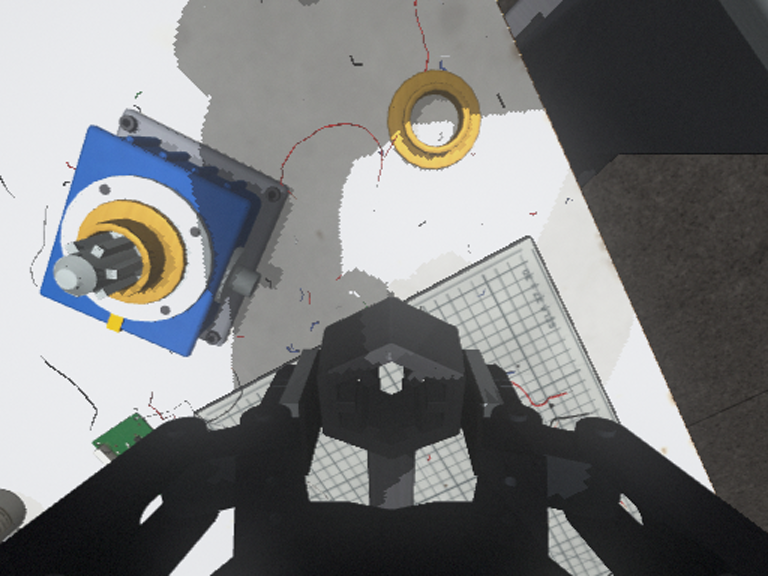

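View pics/s8.png

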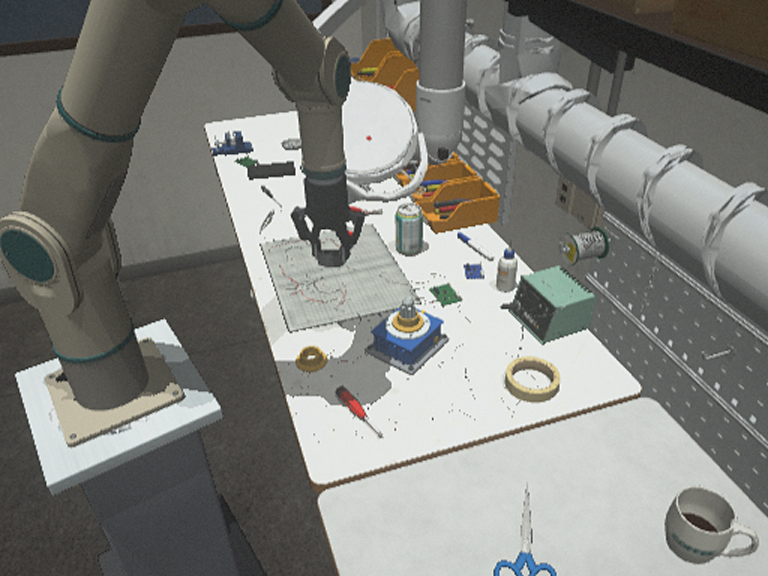

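The lever was gripped level with the tool tilted 0.3 rad, so it is level again only at that tilt. I'll restore the tilt at the target yaw above the shaft and measure the hub there.

```bash
cat >> h.py <<'E'
YL=np.radians(9.0)
RL=[PI,.3,YL-PI]
E
python3 - <<'E'
from h import *
d=np.array([np.cos(YL),np.sin(YL),0])
S=np.array([.5235,-.2183,0])
P=S+.0016*d+[0,0,.165]
arm.goto(P,RL);st()
print(fine(S+.0016*d+[0,0,.145],RL,.1));st()
c=shot("wrist","w9",scale=1.5);im=c["img"]
g=np.clip((im[180:310,190:330].astype(float)-15)*2.5,0,255).astype(np.uint8)
cv2.imwrite("pics/w9c.png",cv2.resize(g,None,fx=5,fy=4.6,interpolation=cv2.INTER_CUBIC)[:,:,::-1])
c=shot("side","s9",scale=1.5);im=c["img"]
cv2.imwrite("pics/s9c.png",cv2.resize(im[150:260,220:350],None,fx=5.4,fy=5.4,interpolation=cv2.INTER_CUBIC)[:,:,::-1])
E
```

```text
23.23 [ 0.5242 -0.2185  0.1645] [ 3.1406  0.2989 -2.986 ] F [-0.7294  1.0437 -3.4478] T [-0.017   0.5792 -0.0348] w 0.0447
(array([ 0.525 , -0.2179,  0.1448]), array([ 0.    , -0.0002,  0.0002]))
24.38 [ 0.525  -0.2179  0.1448] [-3.1416  0.3    -2.9844] F [ 0.4652  0.1497 -3.6775] T [-0.0976  0.6349  0.0536] w 0.0445
```

View pics/w9c.png

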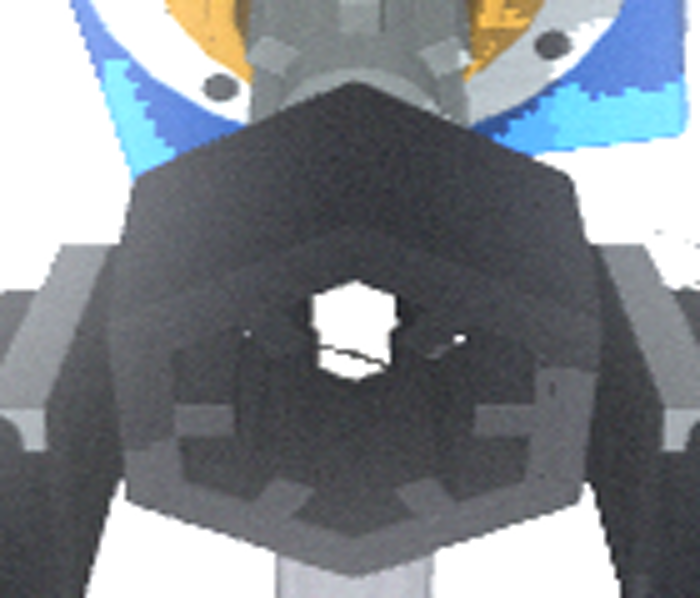

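View pics/s9c.png

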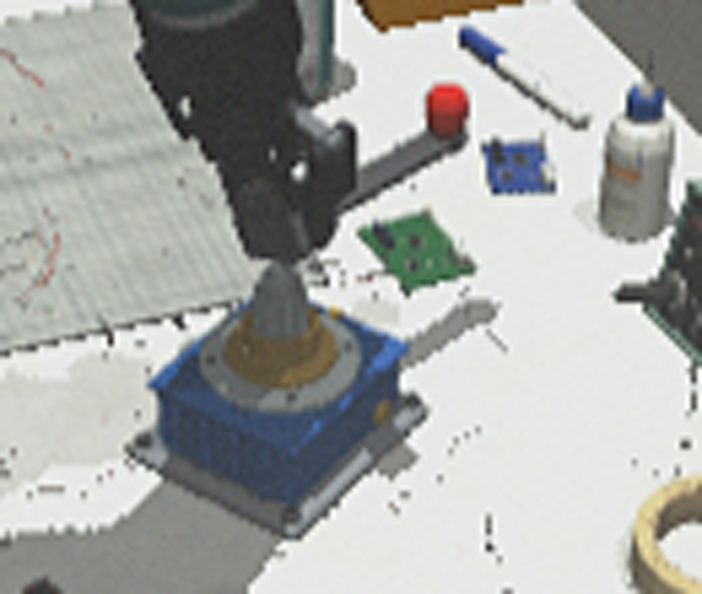

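```bash
python3 - <<'E'
from h import *
c=load("w9")
f=lambda p,z:onz(c,190+p[0]/5-.4,180+p[1]/4.6-.4,z)[:2]
zt=.1448-.0065+.024
P=dict(b=(352,577),bl=(122,503),br=(582,503),ul=(107,325),ur=(602,325),t=(355,232))
W={k:f(v,zt) for k,v in P.items()}
for a,b in(("b","t"),("bl","ur"),("br","ul")):
  d=W[a]-W[b];print(a,b,(W[a]+W[b])/2,np.linalg.norm(d),np.degrees(np.arctan2(d[1],d[0])))
C=sum(W.values())/6;print("C",C)
for v in((357,82),(135,180),(575,178)):print("under",f(v,zt-.024),np.linalg.norm(f(v,zt-.024)-C))
s=load("s9");hs=cv2.cvtColor(s["img"],cv2.COLOR_RGB2HSV)
m=cv2.inRange(hs,(0,150,80),(8,255,255))[150:200,290:320]
ys,xs=np.nonzero(m);print("knob side px",xs.mean()+290,ys.mean()+150)
u=(xs.mean()+290,ys.mean()+150)
k=C+.126*np.array([np.cos(YL),np.sin(YL)])
print("expected level knob px",[proj(s,[*k,z]) for z in (zt-.024+.02,zt-.024+.025)])
E
```

```text
b t [ 0.5251 -0.2188] 0.05120062236860764 8.678608880496288
bl ur [ 0.5247 -0.2192] 0.0524097203417364 -50.64715047062732
br ul [ 0.5246 -0.2186] 0.05202699702870768 68.32215887337534
C [ 0.5248 -0.2189]
under [ 0.4995 -0.2225] 0.025521221775149143
under [ 0.5163 -0.243 ] 0.025579583223262634
under [ 0.5089 -0.1982] 0.026024084898476508
knob side px 301.9736842105263 168.76315789473685
expected level knob px [array([302.4271, 170.2164]), array([302.5055, 168.7895])]
```

```bash
python3 - <<'E'
from h import *
for z in [.130,.124,.118,.114,.111,.108,.104]:
    arm.move_straight([.5236,-.2175,z],RL,rate=.06)
    o=st()
    if np.linalg.norm(o["contact_force"]-[0,0,-3.5])>9: print("contact");break
E
```

```text
24.88 [ 0.5234 -0.2173  0.1297] [ 3.1412  0.2994 -2.9843] F [-0.6203 -0.4387 -3.2497] T [-0.077   0.5375 -0.0159] w 0.0447
25.12 [ 0.5235 -0.2175  0.1239] [ 3.1416  0.2997 -2.9844] F [-0.0386 -0.7506 -3.1356] T [-0.0966  0.5383 -0.0533] w 0.0447
25.38 [ 0.5234 -0.2175  0.1179] [ 3.1415  0.2995 -2.9844] F [ 0.5159  0.2649 -4.1331] T [-0.109   0.5603  0.0071] w 0.045
25.62 [ 0.5234 -0.2175  0.1138] [ 3.1415  0.2996 -2.9845] F [-1.1685  0.2432 -4.7835] T [-0.0853  0.6416 -0.0464] w 0.0445
25.88 [ 0.5235 -0.2175  0.1108] [ 3.1415  0.2997 -2.9844] F [-0.0338 -0.6372 -3.4278] T [-0.1167  0.5502 -0.026 ] w 0.0448
26.12 [ 0.5235 -0.2174  0.1078] [ 3.1414  0.2996 -2.9845] F [-0.9019  0.0296 -4.267 ] T [-0.0966  0.5629  0.0074] w 0.0448
26.38 [ 0.5234 -0.2175  0.1037] [ 3.1414  0.2995 -2.9844] F [ 0.022   0.3888 -3.996 ] T [-0.114   0.5811  0.0146] w 0.0449
```

It is already 9 mm below the spline ends without contact, so the splines are engaged. Continuing to home.

```bash
python3 - <<'E'
from h import *
for z in [.099,.095,.0925,.091,.090,.089,.088,.087]:
    arm.move_straight([.5236,-.2175,z],RL,rate=.05)
    o=st()
    if np.linalg.norm(o["contact_force"]-[0,0,-3.7])>10: print("contact");break
shot("side","s10",crop=(220,150,350,260),scale=5.4)
E
```

```text
26.62 [ 0.5233 -0.2174  0.0987] [ 3.1414  0.2993 -2.9844] F [-0.1186 -1.171  -5.0424] T [-0.1064  0.5826 -0.0105] w 0.0449
26.88 [ 0.5234 -0.2174  0.0948] [ 3.1415  0.2996 -2.9844] F [ 0.4618  0.0087 -4.7197] T [-0.052   0.5275 -0.0266] w 0.0447
27.12 [ 0.5235 -0.2175  0.0924] [ 3.1416  0.2997 -2.9845] F [-0.8603 -0.0969 -3.2575] T [-0.113   0.6025 -0.0124] w 0.0448
27.38 [ 0.5236 -0.2175  0.0909] [ 3.1415  0.2999 -2.9845] F [-0.2404 -0.0163 -4.9052] T [-0.1062  0.5968  0.039 ] w 0.0447
27.62 [ 0.5237 -0.2175  0.0907] [-3.1408  0.3006 -2.9842] F [-3.7768 -0.0619  5.4381] T [0.0491 0.7793 0.0274] w 0.0446
27.88 [ 0.5238 -0.2175  0.0906] [-3.1397  0.3012 -2.9838] F [-8.8583 -0.2662 16.487 ] T [0.2934 1.116  0.1222] w 0.0444
contact
```

View pics/s10.png

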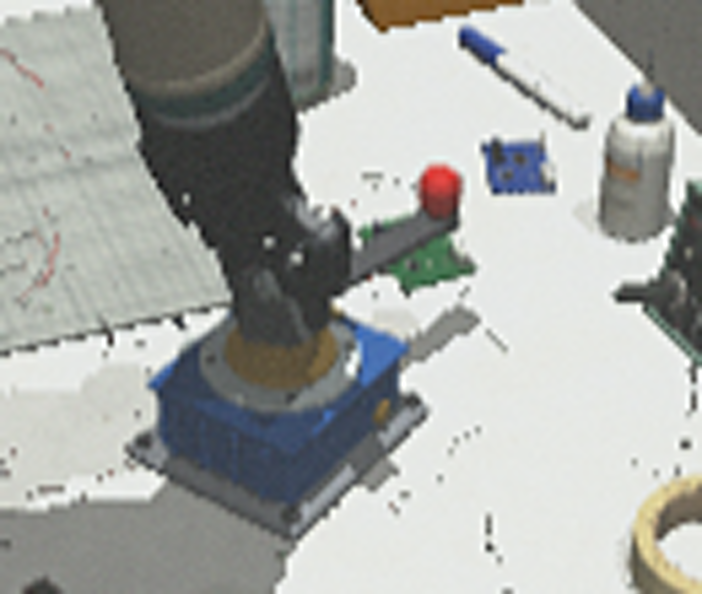

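The hub seated exactly at the predicted height, with a 20 N reaction. I'll release and back out along the tool axis.

```bash
python3 - <<'E'
from h import *
arm.set_gripper(.085);o=st()
d=np.array([np.cos(YL),np.sin(YL),0]);z=np.sin(.3)*d-np.array([0,0,np.cos(.3)])
arm.move_straight(np.array([.5236,-.2175,.090])-.11*z,RL,rate=.15);arm.wait(.2);st()
c=shot("wrist","w11",scale=1.5)
shot("side","s11",crop=(220,150,350,260),scale=5.4)
shot("top","t11",scale=1.5)
im=c["img"];cv2.imwrite("pics/w11c.png",cv2.resize(im[90:240,180:340],None,fx=4.4,fy=4,interpolation=cv2.INTER_CUBIC)[:,:,::-1])
E
```

```text
28.41 [ 0.5238 -0.2174  0.0889] [ 3.1414  0.3002 -2.9845] F [-0.4199  0.5109 -0.1965] T [-0.0667  0.3098 -0.0015] w 0.0851
29.5 [ 0.4914 -0.2222  0.1944] [ 3.1407  0.2992 -2.9841] F [-0.1832 -0.0092 -0.5199] T [-0.0427  0.2748  0.0138] w 0.0851
```

View pics/w11.png

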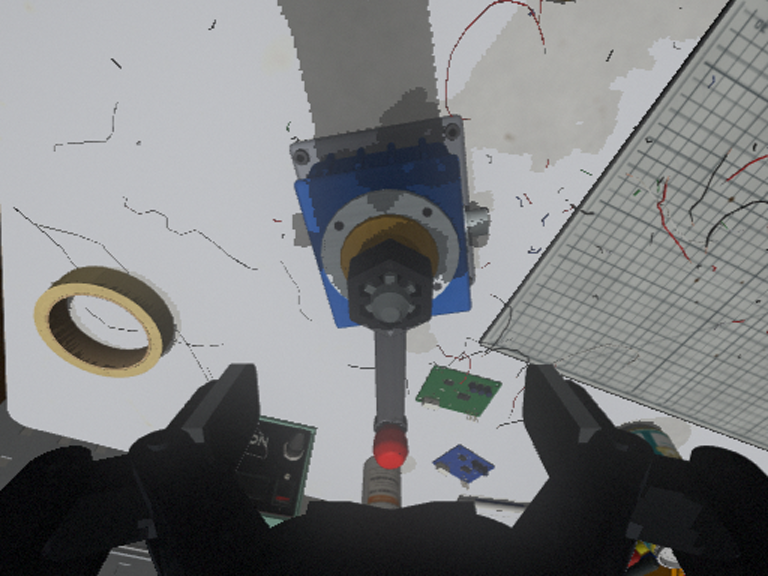

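View pics/s11.png

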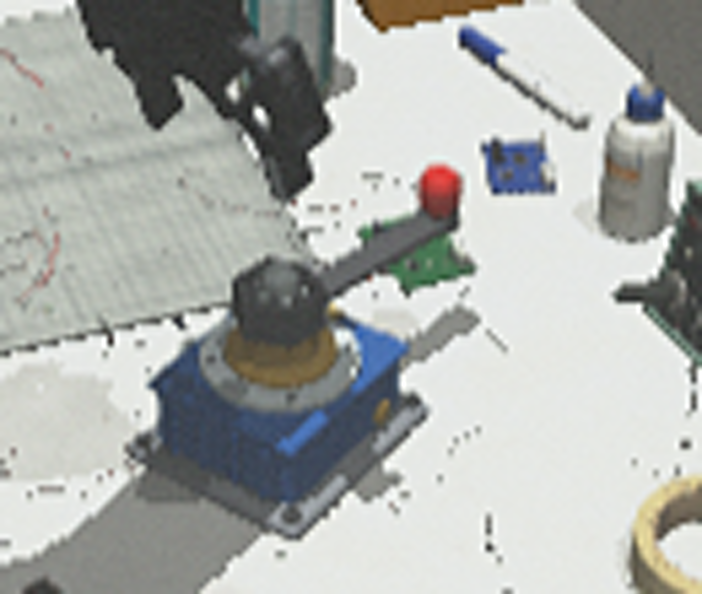

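View pics/t11.png

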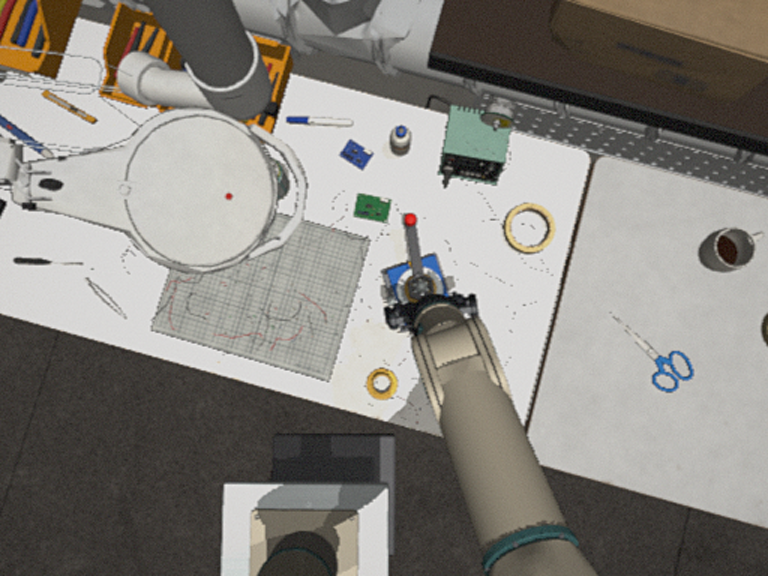

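The hub sits on the bush, the splines show in the bore, and the bystanders haven't moved. One numeric check, then I'll hand in.

```bash
python3 - <<'E'
from h import *
def red(c,x0,y0,x1,y1):
    h=cv2.cvtColor(c["img"],cv2.COLOR_RGB2HSV)[y0:y1,x0:x1]
    m=cv2.inRange(h,(0,150,80),(8,255,255))|cv2.inRange(h,(172,150,80),(180,255,255));ys,xs=np.nonzero(m);return xs.mean()+x0,ys.mean()+y0
t=load("t11");s=load("s11")
k,e=tri(t,red(t,255,130,300,160),s,red(s,290,170,320,200))
d=k[:2]-[.5235,-.2183];print("knob",k,e,"yaw",np.degrees(np.arctan2(d[1],d[0])),"expected z ~",.084+.023)
a=load("top0")["img"];b=t["img"]
for n,(x0,y0,x1,y1) in dict(pcb=(230,122,265,152),tape=(330,130,375,172)).items():
    print(n,np.abs(a[y0:y1,x0:x1].astype(int)-b[y0:y1,x0:x1]).mean())
workorder.close_job();st()
E
```

```text
knob [ 0.6465 -0.1976  0.1111] 0.001800334437679674 yaw 9.550424678550781 expected z ~ 0.10700000000000001
pcb 5.934285714285714
tape 6.623809523809523
the job is handed in; nothing more can be done
the job is handed in; nothing more can be done
```

The lever is fitted and I've handed the job in at about 30 s of the 51 s allowed; no verdict was reported. I slipped the bush farthest to the robot's right (starting at y ≈ -0.41 m) over the shaft, flange down. I then pushed the lever onto the splines until it met the bush, and let go and backed the gripper clear.

**Angle:** the nearest spline was seen at about 9°, with the yellow mark at about 19°. The lever reads 9.6°, so it is in the spline position closest to the mark.

**Seating:** the bush seated on the cover with a light push (about 8 N). The hub passed the spline ends without contact and stopped at the predicted home height (underside about 84 mm above the bench), with about 16 N upward reaction. No step I read came near the force limits.

**Last checks:**
- The pictures show the hub on the bush and the bush on the cover.
- The triangulated knob height read 4 mm above expected, with the two camera rays missing each other by about 2 mm. I put this down to camera error, because the stop height was exact.
- The circuit board and tape showed only small picture differences from the start, which I took as noise.
- The screwdriver was hidden by the arm in the last top view, so I didn't recheck it, but the gripper never went near it.

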